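# Roll a slide case up to the hand-over gate, free its sagging bolt and hold the gate ajar

### The job

Hand the steel slide case over through the gate of the low splash screen: with the gate still bolted, first push the case along the roller track until it has dropped off the last roller and sits fully home in the blue bay, against its sill. Then free the gate's bolt, whose barrel has sagged so that the bolt's toe hooks behind the bent-up keeper: lift it by its black knob and, keeping it lifted, draw it fully back over the keeper. Swing the self-closing gate away from the case until its free edge stands about 8 cm ajar, and finish while still holding it there for the colleague on the other side; keep the case upright and leave everything else on the bench alone.

Things in the scene. Friction and masses are not known exactly. Their poses are not given: they have to be found in the camera images.
- station: Fixed transfer station: roller track, blue bay and gate in a low splash screen. Origin on the bench, on the track's centre line, in the plane of the shut gate. y points back along the track (the case is pushed towards -y), x away from the robot, z up. Two posts 18 mm square at x -117 and 105 mm, y 0; clear wings from x -175 to 195; tops at z 166.
- track_end (a point): Outer end of the track, on its centre line at roller-top height: station y 375, z 36 mm; axes as the station's. 8 free grey rollers, 20 mm diameter, 63 mm long, tops at z 36, at station y 150 to 360, every 30 mm, between grey rails 67 mm apart, rail tops at z 48.
- slide_case: Grey steel slide case, 111 long x 60 wide x 82 mm high, about 0.34 kg, loose, standing on the rollers with its length along the track. Origin at the centre of its underside; x along its length towards the gate (front face at +56, rear face at -55 mm), z up.
- bay_home (a point): Where the case's origin is when it is home: station y 78, on the bay floor at z 34 mm (2 mm below the roller tops), front face on the sill (bay side at station y 22, top z 56). Blue bay cheeks 67 mm apart, tops at z 67, flared mouth at y 150. Axes as the station's.
- bolt_knob (a point): Centre of the bolt's black upright knob: 20 mm diameter, 24 mm tall, on an 8 mm stalk free for 14 mm below it; rod axis 48 mm below. Moves with the bolt. x: along the rod to the bolt's toe, z: up the knob. Shut: station x 49, y 28, z 191 mm. The gate's top is 29 mm below. Grip from above, fingers either way. The sag pivot is 105 mm behind it (60 when drawn), 48 below.
- bolt_toe (a point): Centre of the bolt's hooked toe, a block 10 x 26 x 22 mm at the end of the 10 mm rod. Shut, it hangs on the far (+x) side of the keeper's two prongs, which straddle the rod at station x 98, y 28, lean over towards the toe and end at z 139 mm. To clear them lift the barrel 0.08 rad or more (knob up 9 mm) before drawing; at 0.085 rad the bolt is level.
- barrel (a joint): Lift of the bolt's sagging barrel about its one remaining screw (level axis square to the gate, at station x -60, z 152 mm with the gate shut), rad: 0 = drooping, 0.085 below level; grows as it is lifted; stop at 0.16. Falls back by its weight (about 2 N at the knob) when let go.
- bolt (a joint): Draw of the bolt in its barrel, m: 0 = shut, grows as it is drawn from the keeper towards the gate's hinge; stops at -0.008 and 0.045. Friction 0.7 N. Without a lift the toe hooks on the prongs at about 0.007. Beyond 0.033 it is clear of the post; fully back is 0.036 to 0.045.
- gate (a joint): Angle of the gate, rad: 0 = shut, grows as it opens away from the case (free edge towards station -y), stop at 0.9. A spring pulls it shut (0.3 N m when shut, 0.6 N m at 0.43 rad). 8 cm ajar at the free edge is about 0.43 rad.
- gate_hinge (a point): Point on the gate's vertical hinge axis at station x -102, y 0 (the robot's side), z 162 mm. Its x axis points along the gate to the free edge and turns with the gate, clockwise from above as it opens.
- gate_edge (a point): Top of the gate's free edge, 187 mm from the hinge, z 162 mm. The gate is a white frame with a clear pane, 182 x 12 mm, z 20 to 162; barrel and bolt sit on its face towards the bay.
- case_waiting: Second steel slide case, 111 x 60 x 82 mm, waiting on the bench at the back left: leave alone. Origin at the centre of its underside.
- tape_roll: Roll of tape, 96 mm across, 25 mm high, right of the gate: leave alone. Origin at the centre of its underside.
- petri_dish: Petri dish, 61 mm across, 16 mm high, at the right: leave alone. Origin at the centre of its underside.

How it is judged:
On the way, in this order (a step that is already met when the one before it is completed fails the run):
1. with the gate bolted, the case is pushed home in the bay: off the rollers, within 6 mm of the sill, upright and at rest (y of slide_case in the frame of station between 0.068 and 0.084 m and x of slide_case in the frame of station between -0.01 and 0.01 m and height (world z) of slide_case below 0.038 m and angle between slide_case's own z axis and vertical below 0.06 rad and linear speed of slide_case below 0.03 m/s and value of joint gate below 0.05 rad and value of joint bolt below 0.02 m), for 0.2 s.
2. the bolt is drawn fully back over the keeper (more than 36 mm) (value of joint bolt above 0.036 m), for 0.1 s.
At the end, for the whole second after the job is handed in: The gate stands still between 0.28 and 0.60 rad open (free edge 5 to 11 cm from shut), held by the robot's fingers on the gate or its bolt (more than 1 N); the case is at rest and upright in the bay, within 6 mm of the sill (y of slide_case in the frame of station between 0.068 and 0.084 m and x of slide_case in the frame of station between -0.01 and 0.01 m and height (world z) of slide_case below 0.038 m and angle between slide_case's own z axis and vertical below 0.06 rad and linear speed of slide_case below 0.03 m/s and value of joint gate between 0.28 and 0.6 rad and velocity of joint gate between -0.1 and 0.1 rad/s and contact force between the fingers and gate above 1 N); the arm keeps its last pose, push and grip.
It fails at once if the case tips more than 20 degrees (angle between slide_case's own z axis and vertical above 0.35 rad).
It fails at once if a bystander is moved by more than 20 mm (distance of any of case_waiting, tape_roll, petri_dish from where it was at the start of the episode above 0.02 m).
It also fails if it takes over 58 s, if anything falls off the work surface, if the arm or the gripper's body presses on something with over 40 N, if the wrist force passes 120 N, or if a joint passes its speed limit or range.

### The arm

A 6-joint arm with a two-finger parallel gripper is mounted at the origin on a cart in front of the work surface, level with it; the furniture and walls round the work are solid. World frame = base frame: x ahead of the robot, y to its left, z up, the work surface at z = 0. Lengths are in m, angles in rad, forces in N, time in s.
With the tool pointing down it reaches from about 0.3 to 0.75 m from the base axis. Payload 8.5 kg.
Tool frame: the origin (TCP) lies midway between the tips of the shut fingers; the grasp point (between the pads) lies ctrl.grasp_offset behind it (ctrl.grasp_offset is the distance from the TCP to the grasp point, in m); z points along the fingers, y is the line along which they close (so a half turn about z gives the same grasp; the last joint's range is limited). The gripper opens to 88 mm and grips with 3 to 60 N. Pads are 18 mm wide; open, the fingers measure 123 mm over their backs; the gripper's body (75 mm by 187 mm) begins 45 mm behind the grasp point.
Start: joints at [-1.386, 0.381, 1.297, -0, 1.464, -0.215], TCP at [0.214, -0.507, 0.239] pointing down, gripper open.
Joint ranges: [-3.11, 3.11], [-0.89, 2.33], [0.22, 2.48], [-1.42, 4.56], [0.17, 2.85], [-2.88, 2.88]. Speed limits (rad/s): [2.39, 2.39, 3.14, 3.14, 3.14, 3.14].

### API

Orientations are given as [roll, pitch, yaw] about the fixed x, y, z axes, in that order (R = Rz(yaw) Ry(pitch) Rx(roll)).
In Python, from plant import ctrl gives the robot as it stands.
- The arm moves only by the shell command python3 steer.py 'ROWS' [OPENING] [FORCE]. ROWS is rows parted by semicolons, their numbers by spaces, 1 to 10 of them, each of 6 numbers: dx, dy, dz in m, then a rotation vector rx, ry, rz in rad; each row shifts and turns the commanded pose from where the row before left it, along the tool's axes as they then stand; what a row does not reach is not made up. A row lasts 1/12 s, in which the tool goes at most 0.0417 m and 0.125 rad, less where a joint would pass 70% of its speed; a pose out of reach is approached as far as the arm can. OPENING is the finger opening in m, set as the command begins (- or left out keeps the last). The fingers move at their own pace and stop on an object; FORCE is the grip in N (left out, the last holds). Time passes only in rows, so rows that do not move let the fingers close. It prints the time, the measured TCP pose, the force, the opening and the grip force at its end.
- ctrl.observe(): the state, without advancing time (a new reading comes with each control period).
- ctrl.get_image(name): name is "scene" or "side" or "wrist"; returns a dict with "frame" (400x640x3 uint8, red, green, blue), "intrinsics" (3x3 intrinsics, pixels), "pose" (4x4, takes a point from camera to world coordinates). Camera axes: x right, y down, z forward; pixel columns grow to the right and rows downward; lengths in m; the calibration is good to about 2 mm. The wrist camera is an equidistant fisheye: a pixel r from the principal point sees the ray r / f radians off the axis. A picture is of the moment at which its call begins. There is no depth.
- ctrl.close_job(): hands the job in; it is judged then, once.
The state is a dict: "time_s": time; "joints": joint angles; "dq": joint speeds; "joint_efforts": joint torques, N m; "ee_pos": TCP position; "orientation": TCP orientation; "force": force on the tool from outside, world axes, zero at the start; "moment": the same for the moment, N m; "finger_gap": finger opening in m; "gripper_force": force on a finger pad.
Only numpy, scipy, OpenCV 4.12 (cv2) and the standard library are available. Lean on these libraries where they do the work, as an engineer would, in place of code of your own. Each camera call takes 0.05 s, during which the arm holds its last target. There are 200 camera calls.

## Working session

There is one attempt and no reset: what is moved stays moved. The work goes in short steps, Python scripts to look and compute and a shell command to move; the robot and the scene stay as the last step left them, time stands still between calls to the robot, and variables do not carry over. Pictures are saved under pics/ and viewed, at most 10 in all, crops included, and the job is handed in when it is done.

```bash
ls; mkdir -p pics; python3 - <<'E'
from plant import ctrl
import cv2,numpy as np
o=ctrl.observe(); print({k:np.round(v,3) for k,v in o.items()}, ctrl.grasp_offset)
for n in("scene","side"):
    d=ctrl.get_image(n); cv2.imwrite(f"pics/{n}0.png",d["frame"][:,:,::-1]); np.savez(f"pics/{n}0.npz",**d); print(n,d["intrinsics"].round(1).tolist(),d["pose"].round(3).tolist())
E
```

```text
pics
plant.py
steer.py
{'time_s': np.float64(0.0), 'joints': array([-1.386,  0.381,  1.298, -0.   ,  1.464, -0.215]), 'dq': array([ 0.   , -0.001,  0.   , -0.   , -0.001,  0.003]), 'joint_efforts': array([-1.0000e-03, -4.3793e+01, -2.2456e+01,  7.1000e-02,  3.5000e-02,
       -0.0000e+00]), 'ee_pos': array([ 0.214, -0.506,  0.238]), 'orientation': array([-3.14, -0.  ,  0.4 ]), 'force': array([-0.318,  0.688, -0.238]), 'moment': array([0.016, 0.018, 0.042]), 'gripper_force': np.float64(0.0), 'finger_gap': np.float64(0.088)} 0.0187
scene [[365.6, 0.0, 318.9], [0.0, 365.6, 201.2], [0.0, 0.0, 1.0]] [[-0.626, -0.541, 0.562, -0.213], [-0.78, 0.438, -0.446, 0.55], [-0.005, -0.718, -0.696, 1.107], [0.0, 0.0, 0.0, 1.0]]
side [[521.0, 0.0, 320.2], [0.0, 521.0, 199.7], [0.0, 0.0, 1.0]] [[0.96, -0.157, 0.233, 0.131], [-0.281, -0.56, 0.779, -1.583], [0.009, -0.814, -0.581, 1.25], [0.0, 0.0, 0.0, 1.0]]
```

View pics/scene0.png

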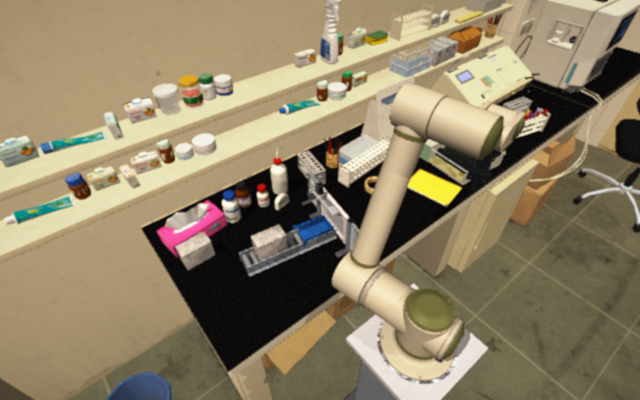

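View pics/side0.png

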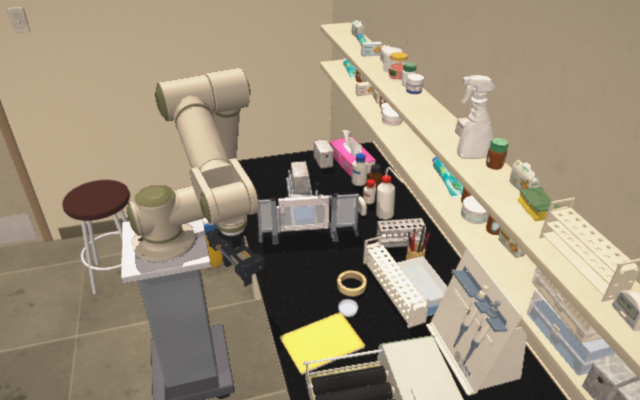

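The scene view shows the track running from about (247,270) to (340,230), with the case at (270,238) and the blue bay at (317,228). The side view shows the gate at (303,213) between posts near (272,220) and (337,217). Next I'll enlarge both.

```bash
python3 - <<'E'
import cv2
a=cv2.imread("pics/scene0.png")[175:285,225:385]; b=cv2.imread("pics/side0.png")[150:250,240:380]
cv2.imwrite("pics/c1.png",cv2.resize(a,(800,550),interpolation=cv2.INTER_CUBIC)); cv2.imwrite("pics/c2.png",cv2.resize(b,(770,550),interpolation=cv2.INTER_CUBIC))
E
```

```text
(no output)
```

View pics/c1.png

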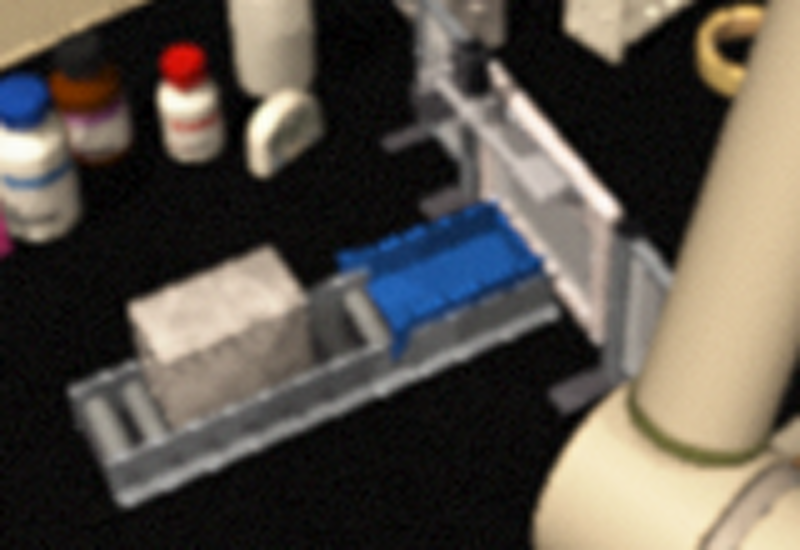

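View pics/c2.png

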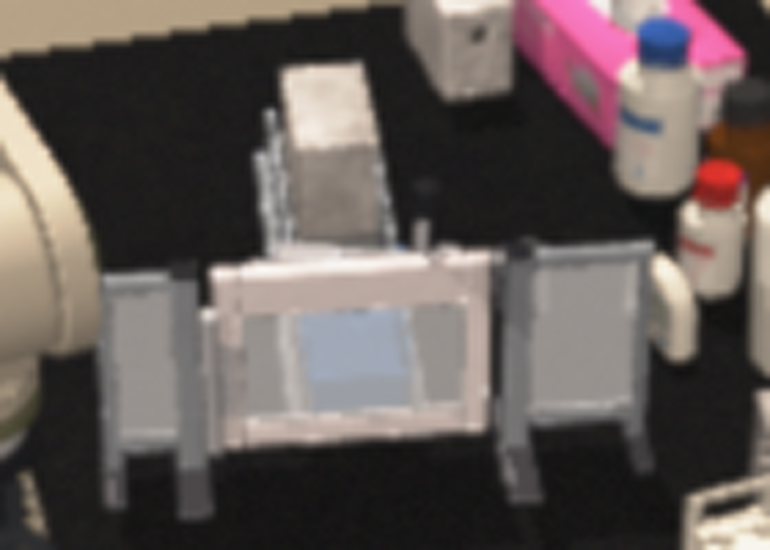

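Crop 1 (x5) shows the knob at (471,68), the near post top at (630,222), and the case-top corners at (130,303), (270,247), (310,295) and (160,345). Crop 2 (x5.5) shows the post tops at (185,268) and (521,245) and the knob at (427,188).

```bash
cat > h.py <<'E'
import numpy as np
from scipy.optimize import least_squares
def cam(n):
    d=np.load(f"pics/{n}.npz"); return d["intrinsics"],d["pose"]
def proj(c,P):
    K,T=c; p=T[:3,:3].T@(P-T[:3,3]); q=K@p; return q[:2]/q[2]
def cast(c,uv,z):
    K,T=c; r=T[:3,:3]@np.linalg.solve(K,[*uv,1]); return T[:3,3]+r*(z-T[2,3])/r[2]
def w(s,p):
    x,y,a=s; R=np.array([[np.cos(a),-np.sin(a)],[np.sin(a),np.cos(a)]]); return np.r_[[x,y]+R@np.array(p[:2]),p[2]]
E
python3 - <<'E'
from h import *
A,B=cam("scene0"),cam("side0")
a=lambda u,v:(u/5+225-.4,v/5+175-.4); b=lambda u,v:(u/5.5+240-.4,v/5.5+150-.4)
obs=[(A,a(630,222),(-.117,0,.166)),(A,a(471,68),(.049,.028,.191)),(B,b(185,268),(-.117,0,.166)),(B,b(521,245),(.105,0,.166)),(B,b(427,188),(.049,.028,.191)),
 (A,a(73,387),(-.0,.375,.048))][:5]
f=lambda s:np.concatenate([proj(c,w(s,P))-uv for c,uv,P in obs])
r=least_squares(f,[.5,-.1,0]); print(r.x.round(4),f(r.x).round(1).reshape(-1,2).tolist())
s=r.x
for c,uv,P in obs: print(cast(c,uv,P[2]).round(4),w(s,P).round(4))
C=np.array([cast(A,a(*p),.118) for p in[(130,303),(270,247),(310,295),(160,345)]]);print(C.round(3),C.mean(0))
x,y,t=s;R=np.array([[np.cos(t),-np.sin(t)],[np.sin(t),np.cos(t)]])
print("case in station",((C[:,:2]-s[:2])@R).round(3).tolist())
for P in [(-.0335,.375,.048),(.0335,.375,.048)]: print((np.array(proj(A,w(s,P)))-[224.6,174.6])*5)
E
```

```text
[ 0.522  -0.096  -0.1259] [[-0.5, 0.3], [-0.2, 1.7], [0.1, 0.8], [0.1, -0.2], [0.8, 1.4]]
[ 0.4061 -0.0837  0.166 ] [ 0.406  -0.0813  0.166 ]
[ 0.581  -0.0807  0.191 ] [ 0.5742 -0.0744  0.191 ]
[ 0.4065 -0.0765  0.166 ] [ 0.406  -0.0813  0.166 ]
[ 0.6256 -0.1105  0.166 ] [ 0.6262 -0.1092  0.166 ]
[ 0.574  -0.0646  0.191 ] [ 0.5742 -0.0744  0.191 ]
[[0.603 0.213 0.118]
 [0.585 0.105 0.118]
 [0.528 0.109 0.118]
 [0.557 0.216 0.118]] [0.56808917 0.16076204 0.118     ]
case in station [[0.041, 0.316], [0.037, 0.207], [-0.019, 0.204], [-0.005, 0.314]]
[109.89752554 471.34865157]
[ 72.63706283 405.91348285]
```

```bash
python3 - <<'E'
from h import *
A=cam("scene0"); a=lambda u,v:(u/5+225-.4,v/5+175-.4)
for p in [(190,163),(285,172),(40,240),(275,95)]: 
    W=cast(A,a(*p),0); t=-.126;R=np.array([[np.cos(t),-np.sin(t)],[np.sin(t),np.cos(t)]]); print(W.round(3),((W[:2]-[.522,-.096])@R).round(3))
E
R="0.0297 -0.0271 -0.002 0 0 0"
python3 steer.py '0.0297 -0.0271 -0.002 0 0 0;0.0297 -0.0271 -0.002 0 0 0;0.0297 -0.0271 -0.002 0 0 0;0.0297 -0.0271 -0.002 0 0 0;0.0297 -0.0271 -0.002 0 0 0;0.0297 -0.0271 -0.002 0 0 0;0.0297 -0.0271 -0.002 0 0 0;0.0297 -0.0271 -0.002 0 0 0;0.0297 -0.0271 -0.002 0 0 0;0.0297 -0.0271 -0.002 0 0 0' 0.02
```

```text
[0.804 0.05  0.   ] [0.261 0.181]
[ 0.743 -0.007  0.   ] [0.208 0.116]
[0.805 0.195 0.   ] [0.245 0.324]
[ 0.828 -0.054  0.   ] [0.299 0.08 ]
time_s: 0.93
ee_pos: [0.3823, -0.1394, 0.2588]
orientation: [-3.141, 0.0, 0.399]
force: [1.4, -0.5, 1.2]
finger_gap: 0.0234
gripper_force: 0.0
```

```bash
python3 steer.py '0.0297 -0.0271 0 0 0 0;0.0297 -0.0271 0 0 0 0;0.0297 -0.0271 0 0 0 0;0.0297 -0.0271 0 0 0 0;0.0297 -0.0271 0 0 0 0;0.0297 -0.0271 0 0 0 0;0.0297 -0.0271 0 0 0 0;0.0297 -0.0271 0 0 0 0;0.0297 -0.0271 0 0 0 0;0.0297 -0.0271 0 0 0 0'
python3 steer.py '0.029 -0.025 0 0 0 0;0 0 0 0 0 -0.1161;0 0 0 0 0 -0.1161;0 0 0 0 0 -0.1161;0 0 0 0 0 -0.1161;0 0 0 0 0 -0.1161;0 0 0 0 0 -0.1161;0 0 0 0 0 -0.1161;0 0 0 0 0 -0.1161;0 0 0 0 0 -0.1161'
python3 - <<'E'
from plant import ctrl
import cv2,numpy as np
d=ctrl.get_image("wrist"); cv2.imwrite("pics/w1.png",d["frame"][:,:,::-1]); np.savez("pics/w1.npz",**d); print(d["intrinsics"].round(1).tolist(),d["pose"].round(3).tolist(),ctrl.observe()["joints"].round(2))
E
```

```text
time_s: 1.77
ee_pos: [0.5505, 0.226, 0.2584]
orientation: [-3.142, 0.001, 0.4]
force: [1.4, -1.1, -0.4]
finger_gap: 0.02
gripper_force: 0.0
time_s: 2.6
ee_pos: [0.5671, 0.2582, 0.2583]
orientation: [-3.141, 0.0, 1.45]
force: [0.8, -0.1, 0.1]
finger_gap: 0.0202
gripper_force: 0.0
[[309.7, 0.0, 320.4], [0.0, 309.7, 201.4], [0.0, 0.0, 1.0]] [[0.993, -0.113, -0.037, 0.577], [-0.119, -0.945, -0.304, 0.337], [-0.0, 0.306, -0.952, 0.404], [0.0, 0.0, 0.0, 1.0]] [0.24 0.5  1.04 0.   1.6  0.35]
```

View pics/w1.png

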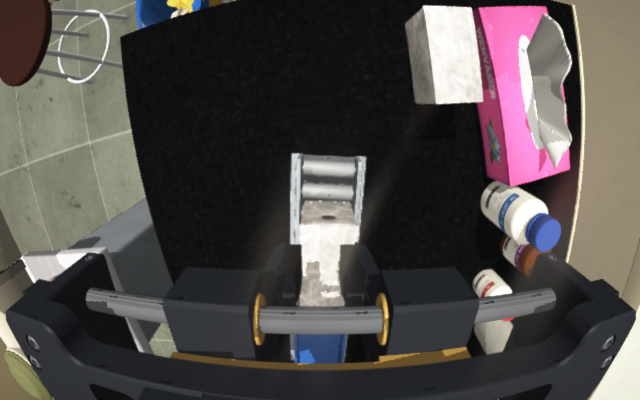

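The wrist view shows the track end at rows 155–158 between columns 293 and 365. The case's rear face runs from its bottom edge at row ~203 to its top edge at row ~222, columns 303–357.

```bash
cat >> h.py <<'E'
def fcast(c,uv,z):
    K,T=c; d=np.array([uv[0]-K[0,2],uv[1]-K[1,2]])/K[0,0]; t=np.hypot(*d)
    r=T[:3,:3]@np.r_[d/t*np.sin(t),np.cos(t)]; return T[:3,3]+r*(z-T[2,3])/r[2]
def inv(s,W):
    t=s[2];R=np.array([[np.cos(t),-np.sin(t)],[np.sin(t),np.cos(t)]]); return (np.array(W)[:2]-s[:2])@R
S=np.array([.522,-.096,-.1259])
E
python3 - <<'E'
from h import *
W=cam("w1")
for p,z in [((291,155),.048),((366,158),.048),((303,222),.118),((357,222),.118),((303,203),.036),((357,203),.036),((291,240),.048),((366,240),.048),((293,360),.067),((347,360),.067)]:
    q=fcast(W,p,z); print(p,z,q.round(4),inv(S,q).round(4))
print(inv(S,[.5671,.2582]))
E
```

```text
(291, 155) 0.048 [0.5356 0.2835 0.048 ] [-0.0342  0.3782]
(366, 158) 0.048 [0.6222 0.2697 0.048 ] [0.0535 0.3754]
(303, 222) 0.118 [0.5458 0.2261 0.118 ] [-0.0169  0.3225]
(357, 222) 0.118 [0.5992 0.2196 0.118 ] [0.037  0.3228]
(303, 203) 0.036 [0.5405 0.2198 0.036 ] [-0.0213  0.3156]
(357, 203) 0.036 [0.6078 0.2117 0.036 ] [0.0465 0.316 ]
(291, 240) 0.048 [0.5196 0.1764 0.048 ] [-0.0366  0.27  ]
(366, 240) 0.048 [0.6144 0.1648 0.048 ] [0.0589 0.2704]
(293, 360) 0.067 [ 0.4912 -0.0202  0.067 ] [-0.0401  0.0714]
(347, 360) 0.067 [ 0.5736 -0.03    0.067 ] [0.0429 0.072 ]
[2.66970712e-04 3.57059629e-01]
```

```bash
sed -i 's/^S=.*/S=np.array([.522,-.095,-.154])/' h.py
python3 steer.py '0 0.0096 0.02 0 0 0.033;0 0 0.035 0 0 0;0 0 0.035 0 0 0;0 0 0.035 0 0 0;0 0 0.035 0 0 0;0 0 0.0325 0 0 0;0 0 0 0 0 0' 0.02 20
python3 steer.py '-0.012 0 0 0 0 0;-0.012 0 0 0 0 0;-0.012 0 0 0 0 0;-0.012 0 0 0 0 0;-0.012 0 0 0 0 0;-0.012 0 0 0 0 0;-0.012 0 0 0 0 0;-0.012 0 0 0 0 0;-0.012 0 0 0 0 0;-0.012 0 0 0 0 0'
python3 - <<'E'
from h import *
from plant import ctrl
print(inv(S,ctrl.observe()["ee_pos"]))
E
```

```text
time_s: 3.23
ee_pos: [0.5736, 0.2561, 0.0599]
orientation: [-3.131, 0.005, 1.409]
force: [-0.6, -0.1, -1.1]
finger_gap: 0.0199
gripper_force: 0.0
time_s: 4.07
ee_pos: [0.5575, 0.1373, 0.0663]
orientation: [-3.141, 0.0, 1.412]
force: [0.3, 1.5, 1.4]
finger_gap: 0.0202
gripper_force: 0.9
[-0.00058408  0.23495242]
```

```bash
python3 steer.py '-0.01 0 0 0 0 0;-0.01 0 0 0 0 0;-0.01 0 0 0 0 0;-0.01 0 0 0 0 0;-0.01 0 0 0 0 0;-0.01 0 0 0 0 0;-0.01 0 0 0 0 0;-0.006 0 0 0 0 0;-0.004 0 0 0 0 0;0 0 0 0 0 0'
python3 - <<'E'
from h import *
from plant import ctrl
import cv2
print(inv(S,ctrl.observe()["ee_pos"]))
d=ctrl.get_image("scene"); cv2.imwrite("pics/s2.png",cv2.resize(d["frame"][175:285,225:385,::-1],(800,550),interpolation=cv2.INTER_CUBIC))
E
```

```text
time_s: 4.9
ee_pos: [0.5451, 0.0586, 0.0663]
orientation: [3.142, 0.0, 1.411]
force: [-0.2, 0.4, 0.4]
finger_gap: 0.0198
gripper_force: 0.0
[-0.00078119  0.15536068]
```

View pics/s2.png

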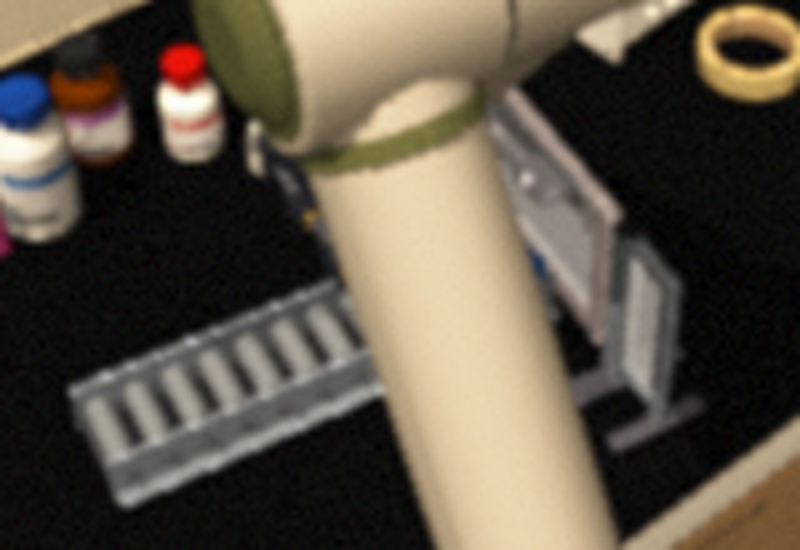

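The rollers are now empty and the arm hides the case. I'll keep going slowly until it meets the sill.

```bash
for i in 1; do python3 steer.py '-0.004 0 0 0 0 0;-0.004 0 0 0 0 0;-0.003 0 0 0 0 0;0 0 0 0 0 0' | grep -E 'ee_pos|force'; done
python3 steer.py '-0.002 0 0 0 0 0;0 0 0 0 0 0' | grep -E 'ee_pos|force'
```

```text
ee_pos: [0.5433, 0.0482, 0.0663]
force: [0.5, 0.5, -0.3]
gripper_force: 0.0
ee_pos: [0.543, 0.0465, 0.0663]
force: [0.0, 0.0, 0.2]
gripper_force: 0.0
```

```bash
python3 steer.py '-0.002 0 0 0 0 0;0 0 0 0 0 0' | grep -E 'ee_pos|force'; python3 steer.py '-0.002 0 0 0 0 0;0 0 0 0 0 0' | grep -E 'ee_pos|force'
python3 - <<'E'
from h import *
from plant import ctrl
import cv2
print(inv(S,ctrl.observe()["ee_pos"]))
d=ctrl.get_image("wrist"); np.savez("pics/w3.npz",**d);cv2.imwrite("pics/w3.png",d["frame"][:,:,::-1])
E
```

```text
ee_pos: [0.5427, 0.0445, 0.0663]
force: [0.1, 1.4, 0.5]
gripper_force: 0.3
ee_pos: [0.5428, 0.0438, 0.0667]
force: [1.0, 10.2, 3.2]
gripper_force: 5.0
[-0.0006865   0.14031728]
```

View pics/w3.png

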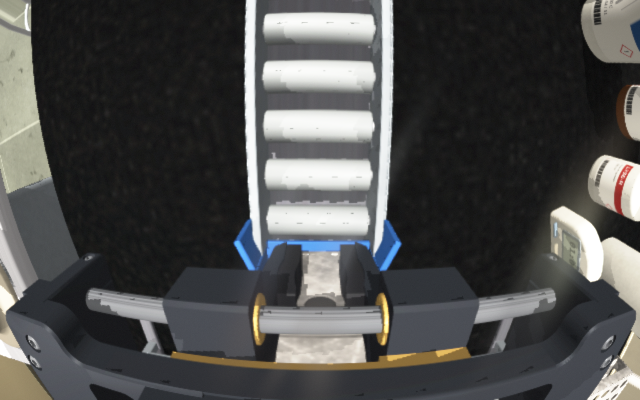

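10 N at TCP y = 0.140, so the case is home against the sill. I'll hold briefly, back off, rise and turn for the knob.

```bash
python3 steer.py '0 0 0 0 0 0;0 0 0 0 0 0;0.002 0 0 0 0 0;0 0 0 0 0 0;0 0 0 0 0 0;0 0 0 0 0 0;0.014 0 0 0 0 0;0.014 0 0 0 0 0;0 0 0 0 0 0' | grep -E 'ee_pos|force'
python3 steer.py '0 0 -0.039 0 0 0;0 0 -0.039 0 0 0;0 0 -0.039 0 0 0;0 0 -0.039 0 0 0;0 0 -0.039 0 0 0;0 0 0 0 0 0.1204;0 0 0 0 0 0.1204;0 0 0 0 0 0.1204;0 0 0 0 0 0.1204;0 0 0 0 0 0.1204' 0.044
python3 steer.py '0 0 0 0 0 0.1204;0 0 0 0 0 0.1204;0 0 0 0 0 0.1204;0 0 0 0 0 0.1204;0 0 0 0 0 0.1204;0 0 0 0 0 0.1204;0 0 0 0 0 0.1204;0 0 0 0 0 0.1204;0 0 0 0 0 0'
python3 - <<'E'
from h import *
from plant import ctrl
import cv2
S[1]=-.0955
print(inv(S,ctrl.observe()["ee_pos"]))
C={n:ctrl.get_image(n) for n in("wrist","side","scene")}
for n,d in C.items(): np.savez(f"pics/{n}4.npz",**d)
s=C["side"]["frame"][150:230,270:350,::-1]; w=C["wrist"]["frame"][:,:,::-1]; c=C["scene"]["frame"][170:250,280:380,::-1]
top=np.hstack([cv2.resize(s,(300,240)),cv2.resize(c,(300,240))])
cv2.imwrite("pics/m4.png",np.vstack([top,cv2.resize(w,(600,360))]))
E
```

```text
ee_pos: [0.5472, 0.0736, 0.0662]
force: [0.8, 0.4, -0.3]
gripper_force: 0.0
time_s: 7.42
ee_pos: [0.547, 0.0715, 0.2611]
orientation: [3.142, 0.0, 0.803]
force: [0.2, 0.6, 0.5]
finger_gap: 0.0441
gripper_force: 0.0
time_s: 8.17
ee_pos: [0.547, 0.0716, 0.2611]
orientation: [3.141, 0.0, -0.158]
force: [-0.1, -0.4, 0.1]
finger_gap: 0.0444
gripper_force: 0.0
[-0.0009197   0.16897313]
```

View pics/m4.png

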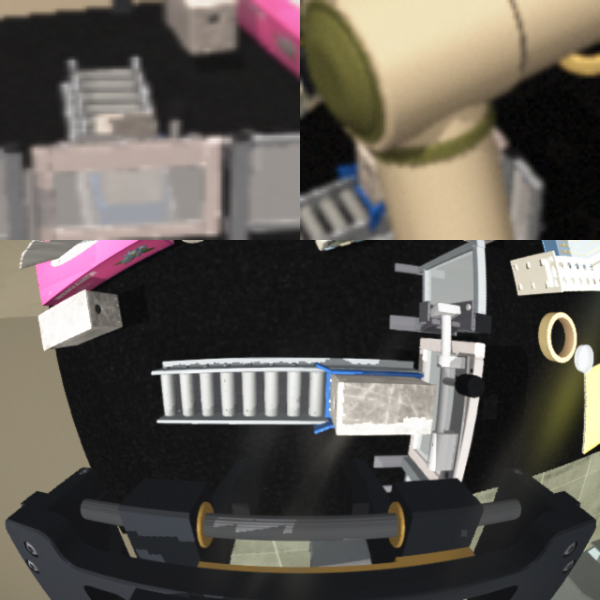

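The wrist view shows the case home in the bay and the knob at about composite (470,385), which is wrist pixel (501,161). Gate top corners: free end (485,343).

```bash
python3 - <<'E'
from h import *
S[1]=-.0955
W=cam("wrist4"); f=lambda u,v:(u/.9375,(v-240)/.9)
for p,z,n in [((470,385),.191,"knob .049,.028"),((484,343),.162,"free edge .085,-.006"),((421,340),.162,"?"),((437,406),.116,"case front top"),((340,374),.116,"case rear L"),((435,430),.116,"case FR"),((338,434),.116,"case RR")]:
    q=fcast(W,f(*p),z); print(n,q.round(4),inv(S,q).round(4))
print("knob world",w(S,(.049,.028,.191)))
E
```

```text
knob .049,.028 [ 0.5675 -0.0781  0.191 ] [0.0422 0.0242]
free edge .085,-.006 [ 0.601  -0.1156  0.162 ] [ 0.0812 -0.0077]
? [ 0.6083 -0.0462  0.162 ] [0.0777 0.062 ]
case front top [ 0.5275 -0.0804  0.116 ] [0.0031 0.0157]
case rear L [0.5785 0.0255 0.116 ] [0.0373 0.1282]
case FR [ 0.498  -0.0776  0.116 ] [-0.0265  0.014 ]
case RR [0.5119 0.0358 0.116 ] [-0.0301  0.1282]
knob world [ 0.57471508 -0.07534758  0.191     ]
```

```bash
python3 steer.py '0.01175 0.0355 0 0 0 0;0.01175 0.0355 0 0 0 0;0.01175 0.0355 0 0 0 0;0.01175 0.0355 0 0 0 0;0 0 0.022 0 0 0;0 0 0 0 0 0'
python3 - <<'E'
from h import *
from plant import ctrl
import cv2
S[1]=-.0955
print(inv(S,ctrl.observe()["ee_pos"]))
d=ctrl.get_image("wrist"); np.savez("pics/w5.npz",**d);cv2.imwrite("pics/w5.png",d["frame"][:,:,::-1])
E
```

```text
time_s: 8.82
ee_pos: [0.5708, -0.0768, 0.2359]
orientation: [-3.141, 0.006, -0.154]
force: [-0.7, -0.5, -0.3]
finger_gap: 0.0445
gripper_force: 0.0
[0.04538187 0.02594407]
```

View pics/w5.png

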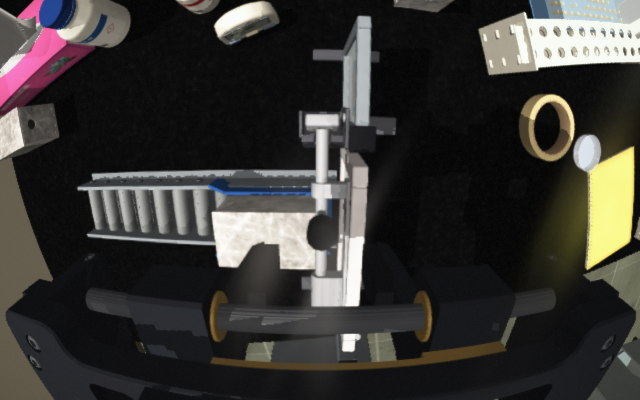

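The knob is at (321,232), on the midline between the fingers. I'll check its x.

```bash
python3 - <<'E'
from h import *
S[1]=-.0955
W=cam("w5")
for p,z,n in [((321,232),.194,"knob"),((321,118),.15,"toe? ")]:
    q=fcast(W,p,z); print(n,q.round(4),inv(S,q).round(4))
E
python3 steer.py '0.002 0 0.02 0 0 0;0 0 0.02 0 0 0;0 0 0.0215 0 0 0;0 0 0 0 0 0' 0.044 25
python3 steer.py '0 0 0 0 0 0;0 0 0 0 0 0;0 0 0 0 0 0;0 0 0 0 0 0;0 0 0 0 0 0' 0.01 25
```

```text
knob [ 0.5683 -0.0771  0.194 ] [0.0429 0.0253]
toe?  [ 0.6392 -0.0881  0.15  ] [0.1147 0.0253]
time_s: 9.2
ee_pos: [0.5725, -0.0739, 0.1752]
orientation: [-3.14, 0.006, -0.15]
force: [-0.0, 1.1, -0.4]
finger_gap: 0.0438
gripper_force: 0.0
time_s: 9.62
ee_pos: [0.5743, -0.077, 0.1794]
orientation: [3.138, -0.003, -0.154]
force: [-1.1, -7.5, 3.9]
finger_gap: 0.0192
gripper_force: 25.0
```

```bash
python3 steer.py '0 0.0015 0 0 0 0;-0.001 0 -0.0025 0 0 0;-0.001 0 -0.0025 0 0 0;-0.0015 0 -0.003 0 0 0;-0.0015 0 -0.0035 0 0 0;0 0 0 0 0 0'
python3 steer.py '0 0 0 0 0 0;0 0 0 0 0 0'
```

```text
time_s: 10.12
ee_pos: [0.5684, -0.0764, 0.1898]
orientation: [3.141, -0.0, -0.153]
force: [-0.6, -4.4, -3.5]
finger_gap: 0.0195
gripper_force: 25.0
time_s: 10.28
ee_pos: [0.5687, -0.0764, 0.1892]
orientation: [3.141, 0.0, -0.154]
force: [-1.4, -4.7, -3.1]
finger_gap: 0.019
gripper_force: 25.0
```

```bash
python3 steer.py '-0.005 0 -0.001 0 0 0;-0.005 0 0 0 0 0;-0.005 0 0 0 0 0;0 0 0 0 0 0'
python3 steer.py '-0.006 0 0 0 0 0;-0.006 0 0 0 0 0;-0.006 0 0 0 0 0;-0.006 0 0 0 0 0;-0.003 0 0 0 0 0;0 0 0 0 0 0'
```

```text
time_s: 10.62
ee_pos: [0.5527, -0.0738, 0.1902]
orientation: [3.141, 0.001, -0.153]
force: [-0.8, -5.6, -3.9]
finger_gap: 0.0192
gripper_force: 25.0
time_s: 11.12
ee_pos: [0.527, -0.0697, 0.1909]
orientation: [3.142, -0.002, -0.153]
force: [1.5, -4.6, -3.8]
finger_gap: 0.0192
gripper_force: 25.0
```

```bash
python3 steer.py '-0.002 0 0 0 0 0;0 0 0 0 0 0;0 0 0 0 0 0'; python3 steer.py '-0.002 0 0 0 0 0;0 0 0 0 0 0;0 0 0 0 0 0'
python3 - <<'E'
from h import *
from plant import ctrl
S[1]=-.0955
print(inv(S,ctrl.observe()["ee_pos"]))
E
```

```text
time_s: 11.37
ee_pos: [0.5265, -0.0697, 0.1913]
orientation: [3.142, -0.005, -0.153]
force: [5.8, -3.3, -0.4]
finger_gap: 0.0191
gripper_force: 25.0
time_s: 11.62
ee_pos: [0.5256, -0.0695, 0.1921]
orientation: [3.141, -0.008, -0.153]
force: [9.5, -3.0, 1.6]
finger_gap: 0.0191
gripper_force: 25.0
[-0.0004053   0.02622132]
```

The bolt is at its back stop. I'll relax 2 mm and swing the gate on the arc about its hinge.

```bash
python3 steer.py '0.002 0 0 0 0 0;0.0011 0.0049 0 0 0 0.048;0.0011 0.0049 0 0 0 0.048;0.0011 0.0049 0 0 0 0.048;0 0 0 0 0 0'
python3 steer.py '0.0011 0.0049 0 0 0 0.048;0.0011 0.0049 0 0 0 0.048;0.0011 0.0049 0 0 0 0.048;0 0 0 0 0 0'
```

```text
time_s: 12.03
ee_pos: [0.5268, -0.0842, 0.1912]
orientation: [-3.139, -0.004, -0.3]
force: [6.4, 1.6, -1.1]
finger_gap: 0.0192
gripper_force: 25.0
time_s: 12.37
ee_pos: [0.5251, -0.0992, 0.1912]
orientation: [-3.139, -0.004, -0.444]
force: [8.5, 2.7, -0.3]
finger_gap: 0.0192
gripper_force: 25.0
```

```bash
python3 steer.py '0.002 0.0049 0 0 0 0.048;0.002 0.0049 0 0 0 0.048;0.0015 0.0049 0 0 0 0.048;0.001 0 0 0 0 0;0 0 0 0 0 0;0 0 0 0 0 0'
python3 - <<'E'
from h import *
from plant import ctrl
import cv2
S[1]=-.0955
o=ctrl.observe();p=inv(S,o["ee_pos"])-[-.102,0]; print(p,"gate angle",np.arctan2(.026,.1016)-np.arctan2(p[1],p[0]),np.hypot(*p),o["dq"].round(3))
C={n:ctrl.get_image(n) for n in("wrist","side")}
s=C["side"]["frame"][130:250,250:400,::-1]
cv2.imwrite("pics/m6.png",np.vstack([cv2.resize(s,(300,240)).repeat(1,1) if 0 else cv2.copyMakeBorder(cv2.resize(s,(300,240)),0,0,0,300,cv2.BORDER_CONSTANT),cv2.resize(C["wrist"]["frame"][:,:,::-1],(600,360))]))
E
```

```text
time_s: 12.87
ee_pos: [0.5224, -0.1145, 0.1902]
orientation: [-3.14, 0.001, -0.584]
force: [1.6, 4.5, -3.9]
finger_gap: 0.0193
gripper_force: 25.0
[ 0.10534552 -0.01872273] gate angle 0.42641927125680323 0.10699635489434665 [-0.001 -0.002  0.001 -0.007 -0.001  0.004]
```

View pics/m6.png

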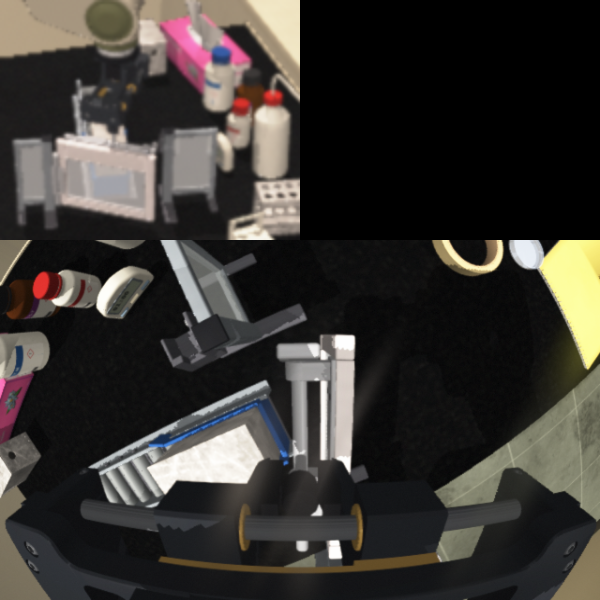

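The gate stands open at about 0.43 rad with the knob held, and the bolt toe at (297,350) is well clear of the keeper. The case is still in the bay. Handing in.

```bash
python3 -c "
from plant import ctrl
print(ctrl.close_job())"
```

```text
the job is handed in; nothing more can be done
None
```

I handed the job in at about 13 s of the 58 s limit, with no verdict shown: the case was pushed home against the sill, the bolt was lifted and drawn to its back stop, and the gate is held by its knob at about 0.43 rad.

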